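# Set a petrol cut-off saw for a cold start

## Task

Set the petrol cut-off saw on the welding bench for a cold start: press the round decompression button on its top cover right in, so that it stays down, and with a fingertip push the choke lever from run, past the half-choke click, fully home to the full-choke stop at the blade end (either control first). Only press and push: do not pinch the lever, do not lift or shove the saw, and leave the spanner lying on it and everything else on the bench where it is.

Things in the scene. Friction and masses are not known exactly. Their poses are not given: they have to be found in the camera images.
- saw: Petrol cut-off saw, 9 kg, loose, on rubber feet. Origin: centre under the engine, on the bench top. Its +y points forward to the blade, +z up, -x (recoil starter) faces the robot; yaw within 0.3 rad. The flat light-grey top cover spans x -75..75, y -130..110 mm, top at z 215 mm. The starter reaches to x -97, the rear handle back to y -290 (top at z 195). It slides if pushed sideways with some 45 N.
- front_handle (a point): Middle of the saw's front tube handle (24 mm thick), which arches across the saw along saw x, at (-8, 138, 262) mm in the saw frame; top at z 274 mm, from saw x -118 to 104. Not to be touched.
- disc_centre (a point): Centre of the cutting disc (300 mm across) at (0, 350, 165) mm in the saw frame; the disc, guard and arm fill saw y 130..520, x -40..85, up to z 332 mm.
- choke (a joint): Choke lever angle, rad. 0 = run (leans 0.4 back from vertical, away from the blade), 0.4 = half choke (upright), 0.8 = full choke (leans 0.4 forward to the blade), a hard stop. Hinge along saw x, 30 mm below the cover top. A ball detent seats it at 0, 0.34..0.46 and 0.8; the humps lie at 0.18 and 0.62 and take 4 to 7 N at the tab. Starts within 0.06 of run.
- choke_tip (a point): Top end of the choke lever, moves with it: a black tab 14 mm wide (saw x), 8.4 mm thick (saw y), standing about 30 mm above the cover, 64 mm from its hinge. The cover behind it (towards saw -y) is flat and free for 55 mm at run.
- choke_gate (a point): Middle of the slot in which the choke lever swings, on the cover top, at (-30, -40, 217) mm in the saw frame; the slot runs along saw y, the hinge lies 32 mm straight below this point. White round marks beside it: ring (run), half filled (half choke), filled disc (full choke).
- decomp (a joint): Decompression button, m pressed in: 0 = out, 0.007 = fully in. It has no return spring: it takes about 4 N to push and stays where it is left.
- decomp_top (a point): Centre of the top face of the decompression button: a black round cap of 18 mm diameter standing on a stem above a 33 mm seat ring in the top cover, at (36, 40) mm in the saw frame; out, its top is 234.5 mm above the bench, fully in 227.5 mm (still 9.5 mm proud of its 3 mm thick seat ring). Pressed straight down.
- spanner: Flat double-ended spanner, 132 mm long, 24 mm wide, 5 mm thick, lying loose on the saw's top cover roughly along saw y, near saw (52, -55) mm. Origin: centre of its underside. Leave alone.
- pipe_tall: Upright welded pipe test piece, 60 mm across, 150 mm tall, in front of the saw. Origin: centre of its foot. Leave alone.
- pipe_short: Upright welded pipe test piece, 48 mm across, 95 mm tall, in front of the saw. Origin: centre of its foot. Leave alone.
- coupon_plates: Stack of steel plates, 75 x 100 x 40 mm, behind the saw. Origin: centre of its underside. Leave alone.
- oil_bottle: White bottle with black cap, 68 mm across, 170 mm tall, behind the saw. Origin: centre of its foot. Leave alone.
- arbor_bolt: Hexagon-head bolt standing on its head, 29 mm across, 46 mm tall, in front of the saw. Origin: centre of its foot. Leave alone.
- wire_brush: Wire brush, a wooden bar 200 x 28 x 14 mm with a steel bristle block on top at one end (34 mm high in all), lying beside the saw's rear handle. Origin: centre of its underside. Leave alone.

How it is judged:
At the end, for the whole second after the job is handed in: The choke lever rests at its full-choke stop (over 0.73 of 0.8 rad), the decompression button is in (over 5 of its 7 mm), the saw stands within 20 mm of where it stood and every other thing within 25 mm (value of joint choke above 0.73 rad and value of joint decomp above 0.005 m and not (velocity of joint choke above 0.1 rad/s) and distance of choke_gate from where it was at the start of the episode below 0.02 m and height (world z) of saw below 0.008 m and distance of each of pipe_tall, pipe_short, coupon_plates, oil_bottle, spanner, arbor_bolt, wire_brush from where it was at the start of the episode below 0.025 m); the robot touches nothing.
It fails at once if the choke lever is pinched (front and back of the tab gripped at once) (contact force between the fingers and choke_c0 above 2 N and contact force between the fingers and choke_c1 above 2 N).
It fails at once if the saw is lifted or tipped (height (world z) of saw above 0.008 m or angle between saw's own z axis and vertical above 0.06 rad).
It fails at once if the saw is shoved more than 20 mm (distance of choke_gate from where it was at the start of the episode above 0.02 m).
It fails at once if a bystander (spanner, pipes, plates, bottle, bolt, brush) is knocked, lifted or carried more than 25 mm (distance of any of pipe_tall, pipe_short, coupon_plates, oil_bottle, spanner, arbor_bolt, wire_brush from where it was at the start of the episode above 0.025 m).
It also fails if it takes over 42 s, if anything falls off the work surface, if the arm or the gripper's body presses on something with over 40 N, if the wrist force passes 120 N, or if a joint passes its speed limit or range.

## Robot

A 7-joint arm with a two-finger parallel gripper is mounted at the origin on the work surface. World frame = base frame: x ahead of the robot, y to its left, z up, the work surface at z = 0. Lengths are in m, angles in rad, forces in N, time in s.
With the tool pointing down it reaches from about 0.4 to 0.85 m from the base axis. Payload 10.4 kg.
Tool frame: the origin (TCP) lies at the very end of the fingers, on their centre line; the grasp point (between the pads) lies 19 mm behind it (manip.tcp_to_grasp is the distance from the TCP to the grasp point, in m); x points along the fingers, y is the direction in which the jaws open and shut, and the axes are right-handed (so a half turn about x gives the same grasp; the last joint's range is limited). The gripper opens to 85 mm and grips with 20 to 120 N. Pads are 22 mm wide; open, the fingers measure 114 mm over their backs; the gripper's body (76 mm by 85 mm) begins 54 mm behind the grasp point. The pads swing forward as they close: fully open they stand 13 mm farther back than shut.
Start: joints at [-1.361, 0.332, -0.065, 1.46, 0.022, 1.35, -0.088], TCP at [0.144, 0.608, 0.231] pointing down, gripper open.
Joint ranges: [-2.6, 2.6], [-0.5, 2.12], [-1.47, 1.34], [0.16, 2.42], [-1.27, 4.41], [0.06, 2.06], [-2.6, 2.6]. Speed limits (rad/s): [2.22, 2.22, 2.79, 2.79, 3.14, 3.14, 3.14].

## Interface

Orientations are given as a unit quaternion [x, y, z, w].
In Python, from workcell import manip, cams, hand_in gives the robot as it stands.
- The arm moves only by the shell command python3 -m handwheel 'ROWS' [FORCE]. ROWS is text: rows parted by semicolons, each of 7 numbers parted by spaces: the shift along the tool's x, y, z in mm, then the turn, a rotation vector about the tool's x, y, z in rad, then the finger opening in mm, from 0 to 85.4. A call has 1 to 8 rows; each row shifts and turns the commanded pose from where the row before left it, along the tool's axes as they then stand; what a row does not reach is not made up. A row lasts 1/10 s, in which the tool goes at most 50 mm and 8.59 degrees, less where a joint would pass 70% of its speed; a pose out of reach is approached as far as the arm can. A call with a gripper value outside its range is refused whole. The fingers move at their own pace and stop on an object; FORCE is the grip in N (left out, the last holds). Time passes only in rows, so rows that do not move let the fingers close. It gives the time, the measured TCP pose, the force and the opening at its end, in the units of the state.
- manip.get_obs(): the state, without advancing time (a new reading comes with each control period).
- cams.camera(name): name is "side" or "top" or "wrist"; returns a dict with "color" (384x512x3 uint8, blue, green, red), "depth" (384x512 float32, m along the optical axis (not along the pixel's ray), 0 where there is no reading), "camera_matrix" (3x3 intrinsics, pixels), "origin" and "attitude" of the camera in the world; the wrist camera has in their place "T_tool_cam" (4x4, takes a point from camera to tool coordinates, whose origin is the TCP and whose axes are the tool frame's). Camera axes: x right, y down, z forward; pixel columns grow to the right and rows downward; lengths in m; the calibration is good to about 2 mm. The wrist camera is an equidistant fisheye: a pixel r from the principal point sees the ray r / f radians off the axis. A picture is of the moment at which its call begins: read the wrist's pose just before it.
- hand_in(): hands the job in, once; it reports no verdict.
Trained networks look in the newest picture that a camera, given by its name, has taken for a name from the list of things; names that differ only in an ending like _2 or _b are one class to them, and where a whole thing is asked for, a point or a joint stands for the part that bears it (a point fixed in the world has none). Each returns a list of dicts, best first, with "conf" (0 to 1); they miss things now and then, are a little off and sometimes report something else, mostly with a low value. They report only what shows in the picture. A call takes as long as a camera call.
- cams.recognise(camera, thing): "box" ([left, top, width, height] in pixels, round what is visible of it).
- cams.outline_of(camera, thing): "region" (384x512 bool, what is visible of it) and "box" ([left, top, width, height] in pixels, round what is visible of it).
The state is a dict: "clock": time; "joint_pos": joint angles; "joint_velocities": joint speeds; "tau": joint torques, N m; "position": TCP position; "ee_rot": TCP orientation; "ft_force": force on the tool from outside, world axes, zero at the start; "torque": the same for the moment, N m; "grip_width": opening from 0.0 (shut) to 1.0 (fully open).
Only numpy, scipy, OpenCV 4.12 (cv2) and the standard library are available. Lean on these libraries where they do the work, as an engineer would, in place of code of your own. Each camera call takes 0.05 s, during which the arm holds its last target.

## Working session

There is one attempt and no reset: what is moved stays moved. The work goes in short steps, Python scripts to look and compute and a shell command to move; the robot and the scene stay as the last step left them, time stands still between calls to the robot, and variables do not carry over. Pictures are saved under pics/ and viewed, and the job is handed in when it is done.

```bash
mkdir -p pics; ls; cat > h.py <<'E'
import numpy as np,cv2
from workcell import manip,cams
from scipy.spatial.transform import Rotation as R
def rot(a):
    a=np.array(a,float)
    return a if a.shape==(3,3) else R.from_quat(a).as_matrix()
def cloud(c):
    d=c["depth"];K=np.array(c["camera_matrix"]);v,u=np.indices(d.shape)
    p=np.stack([(u-K[0,2])/K[0,0]*d,(v-K[1,2])/K[1,1]*d,d],-1)
    return p@rot(c["attitude"]).T+np.array(c["origin"])
E
python3 - <<'E'
from h import *
o=manip.get_obs();print(o)
for n in["side","top","wrist"]:
    c=cams.camera(n);cv2.imwrite(f"pics/{n}0.png",c["color"]);np.save(f"pics/{n}0.npy",c,allow_pickle=True)
    print(n,{k:v for k,v in c.items() if k not in("color","depth")})
    for t in["saw","choke","choke_tip","decomp","decomp_top","choke_gate","front_handle","spanner"]:
        print(t,[(r["box"],round(r["conf"],2)) for r in cams.recognise(n,t)[:2]])
E
```

```text
pics
{'clock': 0.0, 'joint_pos': array([-1.36056394,  0.33291769, -0.06466931,  1.46093902,  0.02159914,
        1.34990058, -0.08847335]), 'joint_velocities': array([-0.00020271,  0.00196945,  0.0007752 , -0.00042573, -0.00018401,
       -0.00173129, -0.00062999]), 'tau': array([ 6.12964868e-04, -6.25451303e+01,  4.95358603e-02, -3.91606450e+01,
        1.61970116e-02,  9.86825471e-03, -6.34174739e-05]), 'position': array([0.14414522, 0.60776438, 0.23048834]), 'ee_rot': array([ 0.08160794,  0.7023546 , -0.08264483,  0.70228769]), 'ft_force': array([0.66967214, 0.15354662, 0.79908968]), 'torque': array([ 0.03659566, -0.00738393, -0.00060072]), 'grip_width': 0.9999977317168939}
side {'camera_matrix': array([[350.39620909,   0.        , 254.19407685],
       [  0.        , 350.39620909, 192.95595541],
       [  0.        ,   0.        ,   1.        ]]), 'origin': array([0.3395783 , 0.58730598, 1.02732864]), 'attitude': array([-0.17477012,  0.94027287, -0.28749074,  0.05187877])}
saw [([110.3, 131.9, 172.0, 223.0], 0.7)]
choke [([253.7, 163.0, 4.8, 12.5], 0.45)]
choke_tip [([256.9, 161.
[... 821 characters left out ...]
array([[297.31863964,   0.        , 254.00686413],
       [  0.        , 297.31863964, 192.69895255],
       [  0.        ,   0.        ,   1.        ]]), 'T_tool_cam': array([[-4.72884480e-04, -2.87954754e-01,  9.57643898e-01,
        -1.42051298e-01],
       [ 9.99999561e-01, -9.11368040e-04,  2.19759676e-04,
         9.96701308e-04],
       [ 8.09485199e-04,  9.57643582e-01,  2.87955058e-01,
        -7.47495226e-02],
       [ 0.00000000e+00,  0.00000000e+00,  0.00000000e+00,
         1.00000000e+00]])}
saw [([96.4, 381.1, 10.5, 2.9], 0.37)]
choke []
choke_tip []
decomp []
decomp_top [([99.7, 380.9, 10.2, 1.2], 0.68)]
choke_gate []
front_handle [([96.6, 377.0, 12.4, 6.4], 0.42)]
spanner []
```

```bash
python3 - <<'E'
from h import *
for n,(x,y,w,h,s) in {"side":(90,110,220,250,3),"top":(40,110,330,140,3)}.items():
    im=cv2.imread(f"pics/{n}0.png")
    im=im[y:y+h,x:x+w]; s=min(800/w,600/h);print(n,s)
    cv2.imwrite(f"pics/{n}0z.png",cv2.resize(im,None,fx=s*.99,fy=s*.99,interpolation=cv2.INTER_CUBIC))
E
```

```text
side 2.4
top 2.4242424242424243
```

View pics/top0.png

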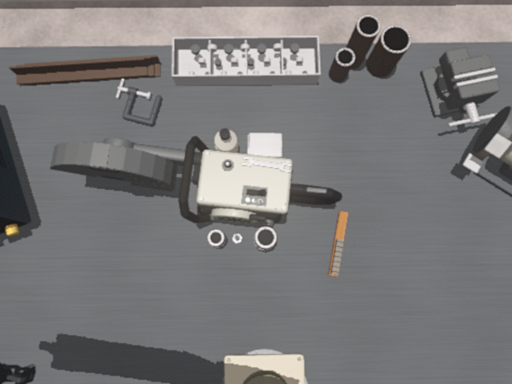

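View pics/side0.png

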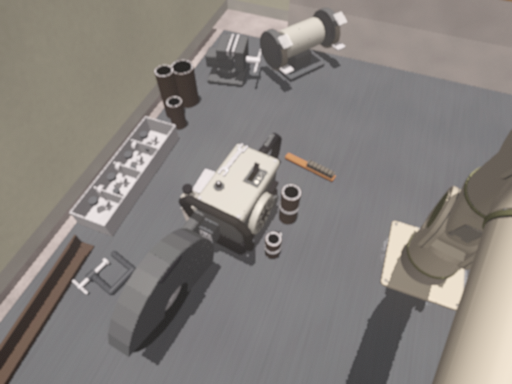

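```bash
python3 - <<'E'
from h import *
a=cv2.imread("pics/top0.png")[125:235,170:350];cv2.imwrite("pics/t1.png",cv2.resize(a,None,fx=4.4,fy=4.4,interpolation=cv2.INTER_CUBIC))
a=cv2.imread("pics/side0.png")[130:250,170:310];cv2.imwrite("pics/s1.png",cv2.resize(a,None,fx=5,fy=5,interpolation=cv2.INTER_CUBIC))
E
```

```text
(no output)
```

View pics/t1.png

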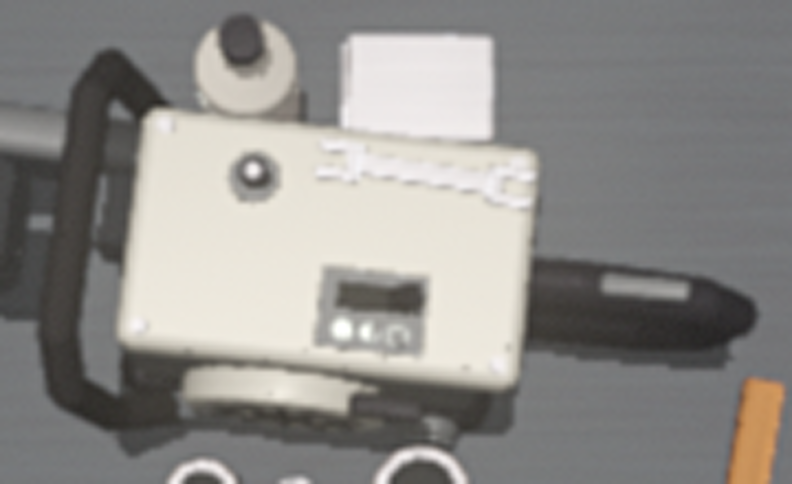

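View pics/s1.png

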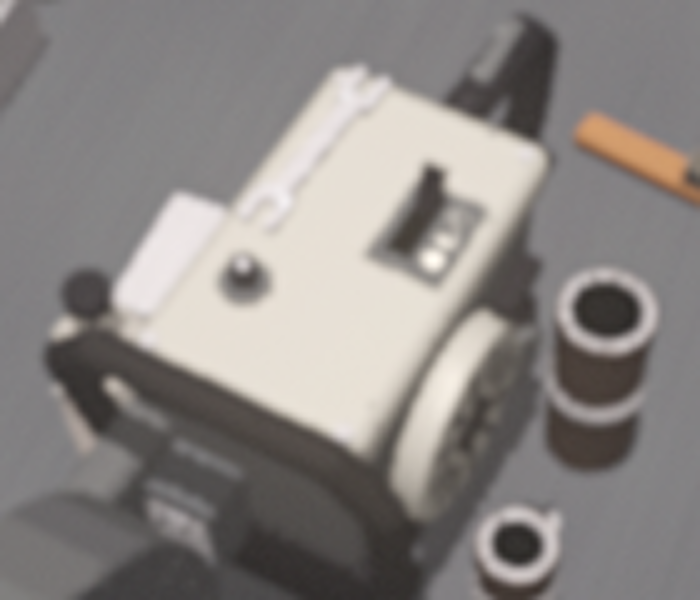

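```bash
python3 - <<'E'
from h import *
from scipy.optimize import least_squares
for n in["top","side"]:
    c=np.load(f"pics/{n}0.npy",allow_pickle=True).item();P=cloud(c)
    m=(abs(P[...,2]-.216)<.007)&(abs(P[...,1]-.05)<.25)&(P[...,0]>.35)&(P[...,0]<.75)
    m&=c["color"].mean(-1)>100
    k,l,st,ce=cv2.connectedComponentsWithStats(m.astype(np.uint8));i=1+st[1:,4].argmax()
    q=P[l==i];print(n,st[i],np.median(q[:,2]),q.min(0),q.max(0))
    (cx,cy),(w,h),a=cv2.minAreaRect((q[:,:2]*1000).astype(np.float32));print("rect",cx,cy,w,h,a)
    for px in ([(227.7,164.1),(256.4,192.5)] if n=="top" else [(218.5,184),(256,164.5),(252,176)]):
        print(px,P[int(round(px[1])),int(round(px[0]))])
E
```

```text
top [ 197  150   96   63 4617] 0.2145699608068612 [ 0.5059948  -0.07955895  0.20900854] [0.67734297 0.17504624 0.22296618]
rect 591.6126098632812 48.941436767578125 241.95074462890625 149.14622497558594 82.21296691894531
(227.7, 164.1) [0.63267858 0.09148548 0.23187924]
(256.4, 192.5) [0.55947425 0.01869081 0.21664514]
side [ 197  143   83   78 3116] 0.2176114718164463 [ 0.50387718 -0.08173962  0.20906488] [0.67683081 0.16642244 0.22294079]
rect 591.3861083984375 41.60002136230469 233.194580078125 148.89157104492188 82.531005859375
(218.5, 184) [0.63242982 0.097552   0.23699661]
(256, 164.5) [ 0.55746764 -0.00085731  0.24436314]
(252, 176) [0.55935773 0.02597456 0.21980537]
```

```bash
cat >> h.py <<'E'
def pose():
    o=manip.get_obs();return np.array(o["position"]),rot(o["ee_rot"]),o
def to_tool(d,Rm): return Rm.T@np.array(d)*1000
E
python3 - <<'E'
from h import *
p,Rm,o=pose();print(np.round(Rm,3))
for tgt in([.144,.608,.42],[.35,.15,.42],[.5,.023,.42]):
    print(to_tool(np.array(tgt)-p,Rm))
yw=-.136
for tz in([np.cos(yw),np.sin(yw)],[-np.cos(yw),-np.sin(yw)],[-np.sin(yw),np.cos(yw)],[np.sin(yw),-np.cos(yw)]):
    z=np.array([*tz,0]);x=np.array([0,0,-1.]);y=np.cross(z,x)
    print(tz,R.from_matrix(Rm.T@np.stack([x,y,z],1)).as_rotvec())
E
```

```text
[[-0.     0.231  0.973]
 [ 0.     0.973 -0.231]
 [-1.     0.    -0.   ]]
[-1.88670220e+02 -1.78245848e-01 -1.39212272e-01]
[-188.69247834 -398.30212563  305.96105865]
[-188.69865479 -487.27281617  481.21292364]
[np.float64(0.990766245465348), np.float64(-0.13558114487825276)] [-9.67883266e-02 -8.95719736e-06 -4.77632317e-05]
[np.float64(-0.990766245465348), np.float64(0.13558114487825276)] [ 3.04480433e+00 -7.27716664e-05  1.36471121e-05]
[np.float64(0.13558114487825276), np.float64(0.990766245465348)] [-1.66758465e+00  3.08856057e-05 -4.51436184e-05]
[np.float64(-0.13558114487825276), np.float64(-0.990766245465348)] [ 1.47400800e+00 -4.39651680e-05 -3.00793532e-05]
```

```bash
python3 -m handwheel '-47 0 0 0 0 0 0; -47 0 0 0 0 0 0; -47 0 0 0 0 0 0; -47 0 0 0 0 0 0; 0 -35 20 0 0 0 0; 0 -35 20 0 0 0 0; 0 -35 20 0 0 0 0; 0 -35 20 0 0 0 0' 40; python3 -m handwheel '0 -35 35 0 0 0 0; 0 -35 35 0 0 0 0; 0 -35 35 0 0 0 0; 0 -35 35 0 0 0 0; 0 -35 35 0 0 0 0; 0 -35 35 0 0 0 0; 0 -35 35 0 0 0 0; 0 -35 35 0 0 0 0'
```

```text
clock: 2.15
position: [0.1901, 0.4519, 0.4193]
ee_rot: [0.082, 0.702, -0.082, 0.702]
ft_force: [0.8, 0.6, 0.3]
grip_width: 0.001
clock: 2.95
position: [0.3982, 0.1143, 0.4196]
ee_rot: [0.083, 0.702, -0.082, 0.703]
ft_force: [0.4, 0.1, 0.6]
grip_width: -0.001
```

```bash
python3 -m handwheel '0 -22 40 0 0 0 0; 0 -22 40 0 0 0 0; 0 -21 40 -0.097 0 0 0; 0 0 0 0 0 0 0'; python3 - <<'E'
from h import *
p,Rm,o=pose();c=cams.camera("wrist");np.save("pics/w1.npy",[c,p,Rm],allow_pickle=True)
cv2.imwrite("pics/w1.png",c["color"])
for t in["choke","decomp","spanner"]:
    print(t,[(r["box"],round(r["conf"],2)) for r in cams.recognise("wrist",t)[:2]])
E
```

```text
clock: 3.35
position: [0.5011, 0.0215, 0.4187]
ee_rot: [0.048, 0.705, -0.05, 0.706]
ft_force: [-0.6, 1.5, 0.4]
grip_width: -0.001Traceback (most recent call last):
  File "<stdin>", line 2, in <module>
    arr = np.asanyarray(arr)
ValueError: setting an array element with a sequence. The requested array has an inhomogeneous shape after 1 dimensions. The detected shape was (3,) + inhomogeneous part.
```

```bash
cat >> h.py <<'E'
def wcloud(c,p,Rm):
    d=c["depth"];K=np.array(c["camera_matrix"]);v,u=np.indices(d.shape)
    X=(u-K[0,2])/K[0,0];Y=(v-K[1,2])/K[1,1];r=np.hypot(X,Y)+1e-9
    t=np.tan(np.minimum(r,1.4))/r
    q=np.stack([X*t*d,Y*t*d,d],-1);T=np.array(c["T_tool_cam"])
    return (q@T[:3,:3].T+T[:3,3])@Rm.T+p
E
python3 - <<'E'
from h import *
import pickle
p,Rm,o=pose();c=cams.camera("wrist");pickle.dump((c,p,Rm),open("pics/w1.pkl","wb"))
cv2.imwrite("pics/w1.png",cv2.resize(c["color"],None,fx=1.5,fy=1.5))
for t in["choke","decomp","spanner"]:
    print(t,[(r["box"],round(r["conf"],2)) for r in cams.recognise("wrist",t)[:2]])
P=wcloud(c,p,Rm)
m=(abs(P[...,2]-.216)<.006)&(c["color"].mean(-1)>100)
k,l,st,ce=cv2.connectedComponentsWithStats(m.astype(np.uint8));i=1+st[1:,4].argmax()
q=P[l==i];print(st[i],np.median(q[:,2]))
print(cv2.minAreaRect((q[:,:2]*1000).astype(np.float32)))
E
```

```text
choke [([237.3, 210.3, 18.4, 21.8], 0.74), ([196.1, 260.7, 94.9, 16.3], 0.32)]
decomp [([313.6, 259.4, 13.3, 11.1], 0.74)]
spanner [([196.2, 259.6, 95.8, 17.4], 0.88), ([115.1, 135.3, 396.9, 162.7], 0.73)]
[  188   180   188   101 13568] 0.21435869439967664
((590.8565063476562, 49.922210693359375), (240.61915588378906, 145.03244018554688), 82.01738739013672)
```

View pics/w1.png

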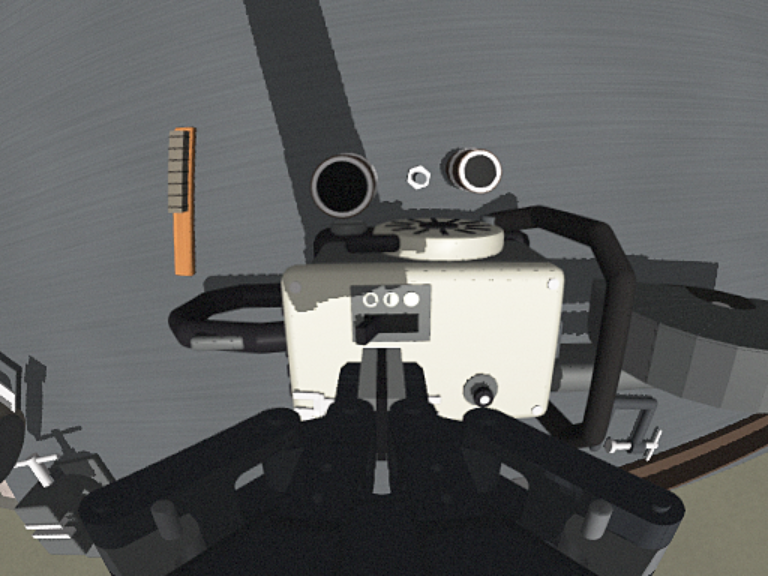

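```bash
python3 - <<'E'
from h import *
import pickle
c,p,Rm=pickle.load(open("pics/w1.pkl","rb"));P=wcloud(c,p,Rm)
yw=-.138;O=np.array([.5926,.0592]);A=np.array([[np.cos(yw),-np.sin(yw)],[np.sin(yw),np.cos(yw)]])
S=P.copy();S[...,:2]=(P[...,:2]-O)@A;S*=1000
for n,b in{"choke":[237,210,19,22],"dec":[310,256,20,18]}.items():
    x,y,w,h=b;q=S[y:y+h,x:x+w].reshape(-1,3);q=q[(q[:,2]>228)&(q[:,2]<260)]
    print(n,len(q),q.min(0),q.max(0),q.mean(0),np.median(q[q[:,2]>q[:,2].max()-5],axis=0))
# white corner-screws etc
g=S[185:235,225:295];col=c["color"][185:235,225:295].mean(-1)
m=(col<150)&(abs(g[...,2]-217)<4);q=g[m];print("gate plate",q.min(0),q.max(0),np.median(q,0))
im=c["color"][180:285,180:380];cv2.imwrite("pics/w1z.png",cv2.resize(im,None,fx=4,fy=4,interpolation=cv2.INTER_CUBIC))
print("tool->saw axes",np.round(A.T@Rm[:2],3)); print("tcp saw",A.T@(p[:2]-O)*1000,p[2])
E
```

```text
choke 184 [-36.38568631 -67.02800756 228.44056084] [-21.30504744 -53.07330585 245.94563674] [-30.05281246 -60.05729358 239.38142526] [-29.09650125 -62.21430025 243.2590488 ]
dec 140 [ 27.85564459  31.7003365  228.34201159] [ 44.396019    49.19374685 234.79382152] [ 34.88089186  40.19133509 232.51579292] [ 35.36323851  40.18112675 232.98658108]
gate plate [-67.37185152 -82.7402642  213.0016392 ] [-12.26675204  -6.50014359 220.97649705] [-40.90801658 -39.69462616 215.75879786]
tool->saw axes [[-0.     0.003  1.   ]
 [-0.002  1.    -0.003]]
tcp saw [-87.02421755 -47.79009305] 0.41881292424818933
```

View pics/w1z.png

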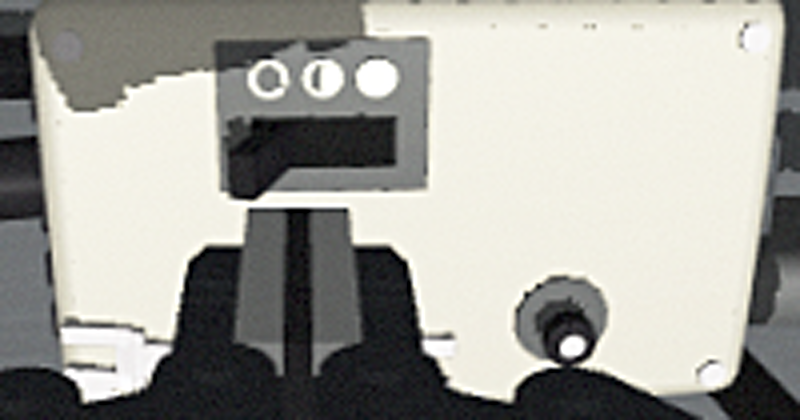

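```bash
python3 -m handwheel '0 29 41 0 0 0 0; 0 29 41 0 0 0 0; 0 30 41 0 0 0 0; 45 0 0 0 0 0 0; 45 0 0 0 0 0 0; 45 0 0 0 0 0 0; 35 0 0 0 0 0 0; 0 0 0 0 0 0 0'; cat > st.py <<'E'
from h import *
yw=-.138;O=np.array([.5926,.0592]);A=np.array([[np.cos(yw),-np.sin(yw)],[np.sin(yw),np.cos(yw)]])
def st():
    p,Rm,o=pose();print("tcp saw",np.round(A.T@(p[:2]-O)*1000,1),round(p[2]*1000,1),"F saw",np.round(A.T@o["ft_force"][:2],1),round(o["ft_force"][2],1),"t",o["clock"], "toolx",np.round(Rm[:,0],3))
if __name__=="__main__": st()
E
python3 st.py
```

```text
clock: 4.4
position: [0.6288, 0.0973, 0.2448]
ee_rot: [0.048, 0.708, -0.048, 0.703]
ft_force: [-0.4, 0.6, 0.9]
grip_width: -0.001
tcp saw [30.6 42.7] 244.8 F saw [-0.4  0.5] 0.9 t 4.4 toolx [-0.008 -0.    -1.   ]
```

```bash
python3 -m handwheel '0 -3 5 0 0 0 0; 0 0 0 0 0 0 0;0 0 0 0 0 0 0'; python3 st.py; python3 - <<'E'
from h import *
c=cams.camera("wrist");cv2.imwrite("pics/w2.png",cv2.resize(c["color"][100:384,100:420],None,fx=2,fy=2))
E
```

```text
clock: 4.7
position: [0.6372, 0.0919, 0.2516]
ee_rot: [0.049, 0.704, -0.048, 0.707]
ft_force: [-0.2, 0.1, -0.5]
grip_width: -0.001
tcp saw [39.7 38.5] 251.6 F saw [-0.3  0.1] -0.5 t 4.7 toolx [ 0.003  0.001 -1.   ]
```

View pics/w2.png

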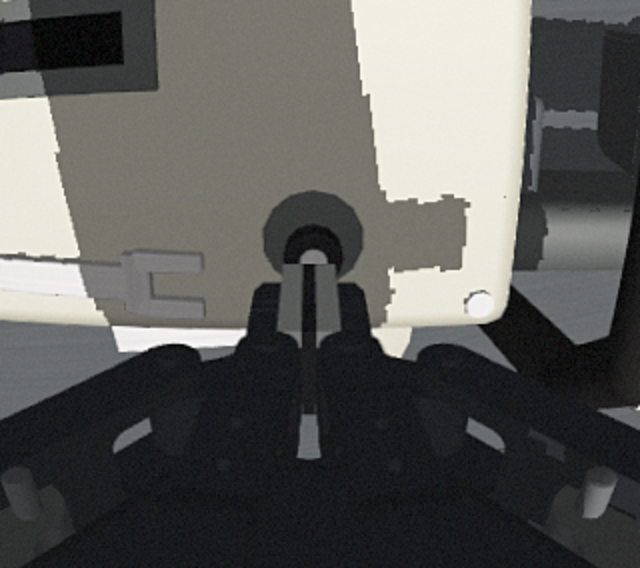

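```bash
python3 -m handwheel '10 1 -3 0 0 0 0; 5 0 0 0 0 0 0; 2 0 0 0 0 0 0; 2 0 0 0 0 0 0; 0 0 0 0 0 0 0;0 0 0 0 0 0 0'; python3 st.py;  python3 -m handwheel '2 0 0 0 0 0 0; 2 0 0 0 0 0 0; 1 0 0 0 0 0 0; 1 0 0 0 0 0 0;0 0 0 0 0 0 0;0 0 0 0 0 0 0'; python3 st.py
```

```text
clock: 5.35
position: [0.6334, 0.0933, 0.2302]
ee_rot: [0.048, 0.705, -0.049, 0.705]
ft_force: [0.5, 0.5, 0.2]
grip_width: -0.0
tcp saw [35.8 39.4] 230.2 F saw [0.4 0.6] 0.2 t 5.35 toolx [ 0. -0. -1.]
clock: 5.95
position: [0.6338, 0.0933, 0.2274]
ee_rot: [0.049, 0.705, -0.048, 0.706]
ft_force: [-9.7, -0.7, 24.1]
grip_width: 0.001
tcp saw [36.1 39.4] 227.4 F saw [-9.5 -2. ] 24.1 t 5.95 toolx [ 0.002  0.002 -1.   ]
```

```bash
python3 -m handwheel '-5 0 0 0 0 0 0; -20 0 0 0 0 0 0; -45 0 0 0 0 0 0; 0 -34 -16 0 0 0 0; 0 -34 -17 0 0 0 0; 0 -35 -17 0 0 0 0; 0 -34 -16 0 0 0 0; 0 0 0 0 0 0 0';python3 -m handwheel '0 0 0 0 0 0 0; 0 0 0 0 0 0 0'; python3 st.py; python3 - <<'E'
from h import *
import pickle
p,Rm,o=pose();c=cams.camera("wrist");cv2.imwrite("pics/w3.png",cv2.resize(c["color"],None,fx=1.5,fy=1.5))
c2=cams.camera("top");P=cloud(c2)
q=P[160:169,223:233].reshape(-1,3);print("button z",np.sort(q[:,2])[-8:])
c2=cams.camera("side");P=cloud(c2)
q=P[178:192,211:226].reshape(-1,3);print("button z",np.sort(q[:,2])[-8:])
c3=np.load("pics/side0.npy",allow_pickle=True).item();P=cloud(c3)
q=P[178:192,211:226].reshape(-1,3);print("button z before",np.sort(q[:,2])[-8:])
E
```

```text
clock: 6.75
position: [0.5473, -0.0389, 0.2949]
ee_rot: [0.051, 0.705, -0.051, 0.705]
ft_force: [0.4, -0.4, 0.3]
grip_width: -0.001
clock: 6.95
position: [0.5496, -0.0321, 0.2941]
ee_rot: [0.048, 0.706, -0.048, 0.705]
ft_force: [-0.5, 0.6, 0.1]
grip_width: -0.004
tcp saw [-30.  -96.4] 294.1 F saw [-0.6  0.5] 0.1 t 6.95 toolx [-0.  0. -1.]
button z [0.22806256 0.22807917 0.22809543 0.22810153 0.22949186 0.22999384
 0.23034469 0.2306222 ]
button z [0.23121034 0.2313948  0.23145147 0.23188366 0.23188533 0.23212447
 0.23269861 0.23401724]
button z before [0.23751826 0.23821077 0.238223   0.23823114 0.23888371 0.2389151
 0.24007887 0.24009418]
```

View pics/w3.png

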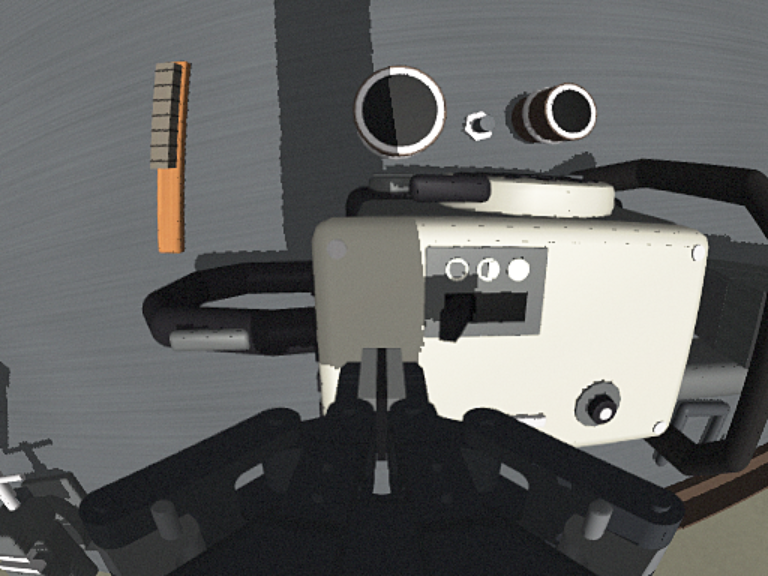

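```bash
python3 -m handwheel '30 0 0 0 0 0 0; 25 0 0 0 0 0 0; 8 0 0 0 0 0 0; 0 0 0 0 0 0 0; 0 0 0 0 0 0 0'; python3 st.py; python3 - <<'E'
from h import *
c=cams.camera("wrist");cv2.imwrite("pics/w4.png",cv2.resize(c["color"][100:384,100:420],None,fx=2,fy=2))
E
```

```text
clock: 7.6
position: [0.5498, -0.0331, 0.2323]
ee_rot: [0.048, 0.705, -0.048, 0.706]
ft_force: [-0.0, 0.2, 0.9]
grip_width: 0.002
tcp saw [-29.7 -97.4] 232.3 F saw [-0.1  0.2] 0.9 t 7.6 toolx [ 0.001 -0.    -1.   ]
```

View pics/w4.png

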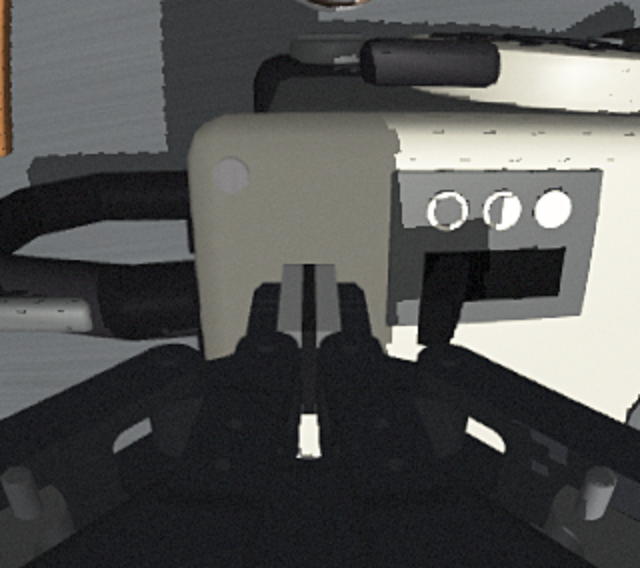

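```bash
python3 -m handwheel '0 6 0 0 0 0 0; 0 6 0 0 0 0 0; 0 5 0 0 0 0 0; 0 5 0 0 0 0 0; 0 5 0 0 0 0 0; 0 5 0 0 0 0 0; 0 0 0 0 0 0 0'; python3 st.py; python3 - <<'E'
from h import *
c=cams.camera("wrist");cv2.imwrite("pics/w5.png",cv2.resize(c["color"][100:384,100:420],None,fx=2,fy=2))
E
```

```text
clock: 8.35
position: [0.5536, 0.0001, 0.231]
ee_rot: [0.048, 0.706, -0.048, 0.705]
ft_force: [-1.5, 0.5, 0.5]
grip_width: -0.0
tcp saw [-30.5 -63.9] 231.0 F saw [-1.6  0.3] 0.5 t 8.35 toolx [-0.     0.001 -1.   ]
```

View pics/w5.png

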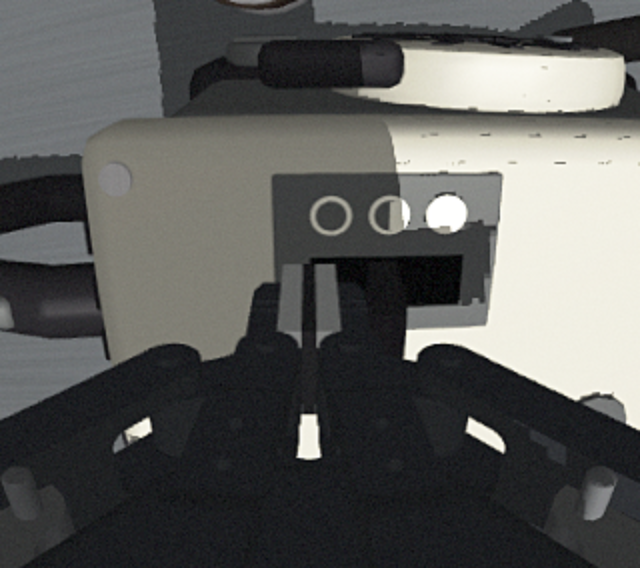

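```bash
python3 -m handwheel '0 4 0 0 0 0 0; 0 4 0 0 0 0 0; 0 4 0 0 0 0 0; 0 4 0 0 0 0 0; 0 4 0 0 0 0 0; 0 2 0 0 0 0 0; 0 0 0 0 0 0 0'; python3 st.py; python3 -m handwheel '0 2 0 0 0 0 0; 0 0 0 0 0 0 0'; python3 st.py; python3 -m handwheel '0 2 0 0 0 0 0; 0 0 0 0 0 0 0'; python3 st.py
```

```text
clock: 9.1
position: [0.5567, 0.0212, 0.2312]
ee_rot: [0.048, 0.705, -0.048, 0.705]
ft_force: [-0.3, 0.1, -0.2]
grip_width: 0.0
tcp saw [-30.3 -42.6] 231.2 F saw [-0.3  0.1] -0.2 t 9.1 toolx [ 0.     0.001 -1.   ]
clock: 9.3
position: [0.557, 0.0226, 0.2313]
ee_rot: [0.048, 0.705, -0.048, 0.705]
ft_force: [-0.9, 0.1, 0.7]
grip_width: -0.003
tcp saw [-30.3 -41.2] 231.3 F saw [-0.9 -0.1] 0.7 t 9.3 toolx [ 0.  0. -1.]
clock: 9.5
position: [0.5572, 0.0245, 0.2313]
ee_rot: [0.048, 0.705, -0.048, 0.705]
ft_force: [0.1, -0.1, -1.5]
grip_width: -0.003
tcp saw [-30.3 -39.2] 231.3 F saw [ 0.1 -0.1] -1.5 t 9.5 toolx [-0.  0. -1.]
```

```bash
python3 - <<'E'
from h import *
c=cams.camera("wrist");cv2.imwrite("pics/w6.png",cv2.resize(c["color"][100:384,100:420],None,fx=2,fy=2))
E
python3 -m handwheel '0 2 0 0 0 0 0; 0 0 0 0 0 0 0'; python3 st.py; python3 -m handwheel '0 2 0 0 0 0 0; 0 0 0 0 0 0 0'; python3 st.py
```

```text
clock: 9.75
position: [0.5575, 0.0265, 0.2313]
ee_rot: [0.048, 0.705, -0.048, 0.705]
ft_force: [0.3, -1.0, 0.4]
grip_width: 0.002
tcp saw [-30.3 -37.2] 231.3 F saw [ 0.4 -1. ] 0.4 t 9.75 toolx [-0.  0. -1.]
clock: 9.95
position: [0.5578, 0.0285, 0.2312]
ee_rot: [0.048, 0.706, -0.048, 0.705]
ft_force: [-0.2, 0.6, -0.3]
grip_width: 0.002
tcp saw [-30.3 -35.2] 231.2 F saw [-0.3  0.6] -0.3 t 9.95 toolx [-0.  0. -1.]
```

View pics/w6.png

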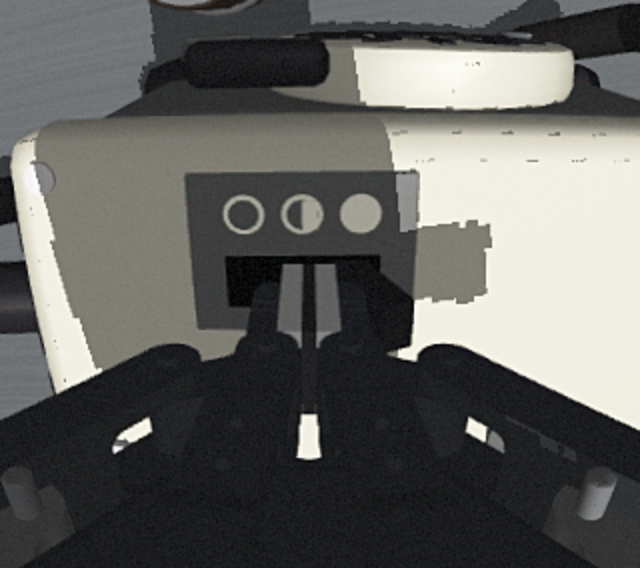

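```bash
python3 -m handwheel '0 2 0 0 0 0 0; 0 0 0 0 0 0 0'; python3 st.py; python3 -m handwheel '0 2 0 0 0 0 0; 0 0 0 0 0 0 0'; python3 st.py;python3 -m handwheel '0 1 0 0 0 0 0; 0 0 0 0 0 0 0'; python3 st.py
```

```text
clock: 10.15
position: [0.5579, 0.0293, 0.2312]
ee_rot: [0.048, 0.706, -0.049, 0.705]
ft_force: [-1.1, -3.7, 0.8]
grip_width: -0.004
tcp saw [-30.2 -34.4] 231.2 F saw [-0.6 -3.8] 0.8 t 10.15 toolx [-0.    -0.001 -1.   ]
clock: 10.35
position: [0.558, 0.03, 0.2312]
ee_rot: [0.048, 0.706, -0.05, 0.705]
ft_force: [-1.1, -9.5, -0.1]
grip_width: 0.001
tcp saw [-30.2 -33.7] 231.2 F saw [ 0.2 -9.6] -0.1 t 10.35 toolx [-0.001 -0.002 -1.   ]
clock: 10.55
position: [0.5581, 0.0304, 0.2313]
ee_rot: [0.048, 0.706, -0.05, 0.705]
ft_force: [-2.8, -11.1, 0.9]
grip_width: 0.003
tcp saw [-30.2 -33.3] 231.3 F saw [ -1.2 -11.4] 0.9 t 10.55 toolx [-0.001 -0.003 -1.   ]
```

```bash
python3 -m handwheel '0 -8 0 0 0 0 0; 0 -8 0 0 0 0 0; -20 0 0 0 0 0 0; -40 0 0 0 0 0 0; -45 0 0 0 0 0 0; 0 -10 -40 0 0 0 0; 0 -10 -40 0 0 0 0; 0 0 0 0 0 0 0'; python3 -m handwheel '0 0 -20 0 0 0 0; 0 0 0 0 0 0 0; 0 0 0 0 0 0 0; 0 0 0 0 0 0 0'; python3 - <<'E'
from st import *
p,Rm,o=pose();c=cams.camera("wrist");cv2.imwrite("pics/w7.png",cv2.resize(c["color"],None,fx=1.5,fy=1.5))
st()
P=wcloud(c,p,Rm);S=P.copy();S[...,:2]=(P[...,:2]-O)@A;S*=1000
m=(S[...,2]>221)&(S[...,2]<256)&(abs(S[...,0])<74)&(S[...,1]>-90)&(S[...,1]<100)
k,l,s,ce=cv2.connectedComponentsWithStats(m.astype(np.uint8))
for i in range(1,k):
    if s[i,4]>20: q=S[l==i];print(s[i],q.min(0).round(1),q.max(0).round(1),q[q[:,2]>q[:,2].max()-4].mean(0).round(1))
m=(abs(P[...,2]-.216)<.006)&(c["color"].mean(-1)>70)
k,l,s,ce=cv2.connectedComponentsWithStats(m.astype(np.uint8));i=1+s[1:,4].argmax()
print(cv2.minAreaRect((P[l==i][:,:2]*1000).astype(np.float32)))
c=cams.camera("top");cv2.imwrite("pics/top1.png",c["color"])
b=cv2.imread("pics/top0.png")
for n,im in(("a",b),("b",c["color"])): cv2.imwrite(f"pics/t2{n}.png",cv2.resize(im[120:285,170:360],None,fx=3.6,fy=3.6,interpolation=cv2.INTER_CUBIC))
c=cams.camera("side");P=cloud(c)
S=P.copy();S[...,:2]=(P[...,:2]-O)@A;S*=1000
for b in ([155,175,245,265],[178,192,211,226]):
  q=S[b[0]:b[1],b[2]:b[3]].reshape(-1,3);q=q[(q[:,2]>228)&(q[:,2]<260)];print("side",len(q),q.mean(0),q.max(0))
E
```

```text
clock: 11.35
position: [0.4712, 0.007, 0.3375]
ee_rot: [0.051, 0.705, -0.046, 0.706]
ft_force: [0.6, 0.2, 0.4]
grip_width: 0.001
clock: 11.75
position: [0.455, 0.0111, 0.3362]
ee_rot: [0.048, 0.705, -0.048, 0.705]
ft_force: [-0.6, 0.6, -0.4]
grip_width: -0.002
tcp saw [-129.7  -66.6] 336.1 F saw [0.  0.5] -0.3 t 11.8 toolx [-0. -0. -1.]
[343 320   9   7  28] [ 26.9  37.8 221.3] [ 33.3  48.4 227.5] [ 29.5  44.6 225.7]
((570.068359375, 97.90933990478516), (150.4700927734375, 91.1219711303711), 82.42241668701172)
side 6 [-25.12570341 -21.44155376 247.3528501 ] [-21.51272857 -20.12981016 249.62482751]
side 23 [ 37.27871769  37.75131217 230.38370861] [ 46.34742697  45.8981671  234.14528179]
```

View pics/w7.png

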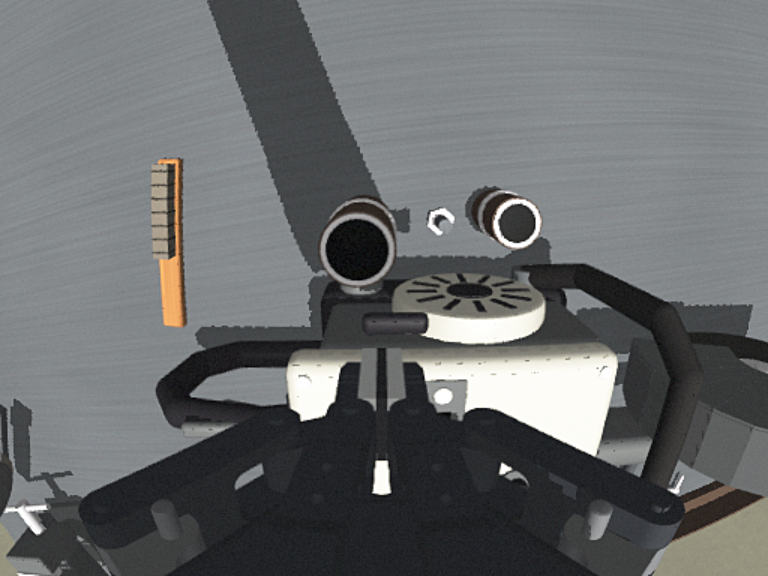

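View pics/top1.png

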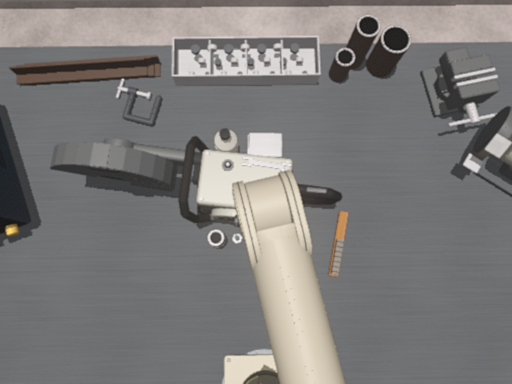

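```bash
python3 -m handwheel '-40 -10 20 0 0 0 0; -40 -10 20 0 0 0 0; 0 -20 20 0 0 0 0; 0 -20 0 0 0 0 0; 0 0 0 0 0 0 0; 0 0 0 0 0 0 0'; python3 - <<'E'
from st import *
p,Rm,o=pose();c=cams.camera("wrist");cv2.imwrite("pics/w8.png",cv2.resize(c["color"][150:320,180:420],None,fx=3,fy=3,interpolation=cv2.INTER_CUBIC))
st()
P=wcloud(c,p,Rm);S=P.copy();S[...,:2]=(P[...,:2]-O)@A;S*=1000
m=(S[...,2]>224)&(S[...,2]<256)&(abs(S[...,0])<74)&(S[...,1]>-90)&(S[...,1]<100)
k,l,s,ce=cv2.connectedComponentsWithStats(m.astype(np.uint8))
for i in range(1,k):
    if s[i,4]>20: q=S[l==i];print(s[i],q.min(0).round(1),q.max(0).round(1),q[q[:,2]>q[:,2].max()-4].mean(0).round(1))
m=(abs(P[...,2]-.216)<.006)&(c["color"].mean(-1)>70)
k,l,s,ce=cv2.connectedComponentsWithStats(m.astype(np.uint8));i=1+s[1:,4].argmax()
print(cv2.minAreaRect((P[l==i][:,:2]*1000).astype(np.float32)))
E
```

```text
clock: 12.5
position: [0.5058, -0.0564, 0.4161]
ee_rot: [0.049, 0.706, -0.049, 0.705]
ft_force: [0.3, 0.9, -0.5]
grip_width: 0.006
tcp saw [ -70.2 -125.7] 416.0 F saw [0.8 0.1] 0.4 t 12.55 toolx [-0.  0. -1.]
[334 200  19  16 240] [-36.3 -28.5 224.2] [-21.6 -10.3 245.9] [-29.3 -16.  243.6]
[372 244  13  13 115] [ 26.8  31.4 224.8] [ 44.6  49.5 229.3] [ 35.7  40.2 226.9]
((592.0589599609375, 50.168800354003906), (240.28219604492188, 146.9977569580078), 82.4286117553711)
```

View pics/w8.png

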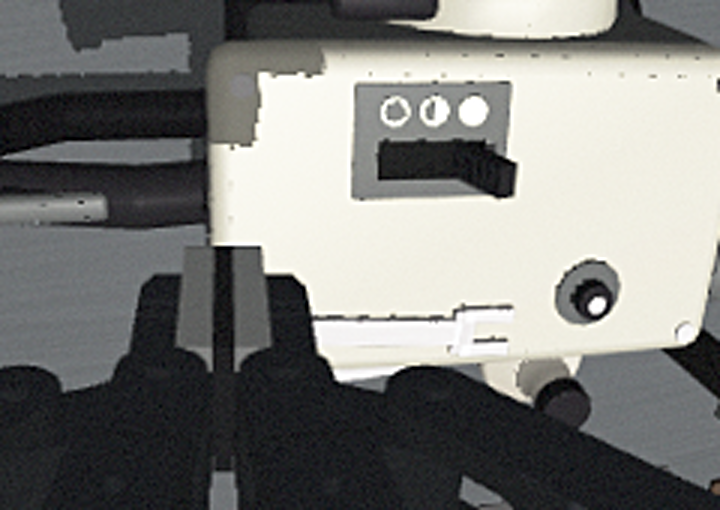

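```bash
python3 -c "
from workcell import hand_in
print(hand_in())"
```

```text
the job is handed in; nothing more can be done
None
```

The saw is set for a cold start and the job is handed in, with the arm clear of everything. The last reading before hand-in was at 12.6 s of the 42 s allowed. No verdict was reported.

- **Decompression button:** I pressed it straight down with the closed fingertips until it bottomed out with the TCP at 227.4 mm and about 24 N. After lifting off, the last wrist picture puts its top at about 227 mm, against 227.5 mm for fully in. The side camera also showed it about 6 to 7 mm lower than before.
- **Choke lever:** I pushed it from behind with the closed fingertips only, past half choke until the force rose stiffly to about 11 N at the stop. The last wrist picture puts the tip at saw y -16 mm, which is about 0.79 of the 0.8 rad.
- **Saw and other things:** The saw's cover lies about 1 mm from where it was measured at the start. The spanner and bystanders look unmoved in the pictures; I did not measure them one by one.
- **A disagreement:** The side camera read the lever tip and the button about 3 to 5 mm higher than the wrist camera did. It read the button about that much too high before the press as well, so I take it as a camera offset.

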